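# Stock the colour-coded bottle caddy

### The job

Stock the dark grey bottle caddy: stand each bottle whose cap colour matches one of the coloured bay floors (red, blue, white, green) upright in the bay of its own cap colour. The yellow-capped and the black-capped bottle have no bay: leave them standing where they are. Set the bottles down, do not drop them or tip them over.

Things in the scene. Friction and masses are not known exactly. Their poses are not given: they have to be found in the camera images.
- bottle_red: Bottle with a red screw cap (clear whitish body, red band on the label), 56 mm across, 105 mm tall; cap 37 mm across from 70 to 105 mm up. Closed, upright, loose, about 0.2 kg. Origin: centre of its underside, z up along its axis.
- bottle_blue: Bottle with a blue screw cap (clear whitish body, blue band on the label), 56 mm across, 105 mm tall; cap 37 mm across from 70 to 105 mm up. Closed, upright, loose, about 0.2 kg. Origin: centre of its underside, z up along its axis.
- bottle_white: Amber bottle with a white screw cap, 57 mm across, 114 mm tall; cap 37 mm across from 76 to 114 mm up. Closed, upright, loose, about 0.2 kg. Origin: centre of its underside, z up along its axis.
- bottle_green: White bottle with a green screw cap and paper label with a green band, 56 mm across, 105 mm tall; cap 37 mm across from 70 to 105 mm up. Closed, upright, loose, about 0.2 kg. Origin: centre of its underside, z up along its axis.
- bottle_yellow: White bottle with a yellow screw cap and paper label with a yellow band (no bay has this colour), 56 mm across, 105 mm tall; cap 37 mm across from 70 to 105 mm up. Closed, upright, loose, about 0.2 kg. Origin: centre of its underside, z up along its axis.
- bottle_black: Amber bottle with a black screw cap and paper label with a black band (no bay has this colour), 56 mm across, 105 mm tall; cap 37 mm across from 70 to 105 mm up. Closed, upright, loose, about 0.2 kg. Origin: centre of its underside, z up along its axis.
- pad_red: The red square pad, 72 x 72 x 3 mm, that covers the floor of one bay of the dark grey bottle caddy. Origin: centre of the pad's underside, 5 mm above the bench, so a bottle standing in the bay has its underside 8 mm above the bench; x and y along the bay's walls. The caddy is fixed, 167 x 167 mm, with 2 x 2 bays 76 mm wide inside, 81 mm from centre to centre; walls 5 mm thick, their rounded rims 40 mm above the bench.
- pad_blue: The blue square pad, 72 x 72 x 3 mm, that covers the floor of one bay of the dark grey bottle caddy. Origin: centre of the pad's underside, 5 mm above the bench, so a bottle standing in the bay has its underside 8 mm above the bench; x and y along the bay's walls. The caddy is fixed, 167 x 167 mm, with 2 x 2 bays 76 mm wide inside, 81 mm from centre to centre; walls 5 mm thick, their rounded rims 40 mm above the bench.
- pad_white: The white square pad, 72 x 72 x 3 mm, that covers the floor of one bay of the dark grey bottle caddy. Origin: centre of the pad's underside, 5 mm above the bench, so a bottle standing in the bay has its underside 8 mm above the bench; x and y along the bay's walls. The caddy is fixed, 167 x 167 mm, with 2 x 2 bays 76 mm wide inside, 81 mm from centre to centre; walls 5 mm thick, their rounded rims 40 mm above the bench.
- pad_green: The green square pad, 72 x 72 x 3 mm, that covers the floor of one bay of the dark grey bottle caddy. Origin: centre of the pad's underside, 5 mm above the bench, so a bottle standing in the bay has its underside 8 mm above the bench; x and y along the bay's walls. The caddy is fixed, 167 x 167 mm, with 2 x 2 bays 76 mm wide inside, 81 mm from centre to centre; walls 5 mm thick, their rounded rims 40 mm above the bench.

How it is judged:
At the end, for the whole second after the job is handed in: Red, blue, white and green bottles: upright (within 4.5 degrees), on the pad of their cap colour (axis within 16 mm of its centre, underside 4 to 13 mm above the bench), released and at rest. Yellow and black: upright, at rest, within 30 mm of their starts (horizontal distance between bottle_red and pad_red below 0.016 m and height (world z) of bottle_red between 0.004 and 0.013 m and angle between each of bottle_red, bottle_blue, bottle_white, bottle_green, bottle_yellow, bottle_black's own z axis and vertical below 0.08 rad and linear speed of each of bottle_red, bottle_blue, bottle_white, bottle_green, bottle_yellow, bottle_black below 0.02 m/s and contact force between the fingers and bottle_red below 0.05 N and horizontal distance between bottle_blue and pad_blue below 0.016 m and height (world z) of bottle_blue between 0.004 and 0.013 m and contact force between the fingers and bottle_blue below 0.05 N and horizontal distance between bottle_white and pad_white below 0.016 m and height (world z) of bottle_white between 0.004 and 0.013 m and contact force between the fingers and bottle_white below 0.05 N and horizontal distance between bottle_green and pad_green below 0.016 m and height (world z) of bottle_green between 0.004 and 0.013 m and contact force between the fingers and bottle_green below 0.05 N and distance of each of bottle_yellow, bottle_black from where it was at the start of the episode below 0.03 m); the robot touches nothing.
It fails at once if a bottle is tipped over (angle between any of bottle_red, bottle_blue, bottle_white, bottle_green, bottle_yellow, bottle_black's own z axis and vertical above 0.8 rad).
It fails at once if a bottle is dropped (falls freely more than about 3 cm) or thrown ((linear speed of bottle_red above 0.8 m/s and contact force between the fingers and bottle_red below 0.05 N) or (linear speed of bottle_blue above 0.8 m/s and contact force between the fingers and bottle_blue below 0.05 N) or (linear speed of bottle_white above 0.8 m/s and contact force between the fingers and bottle_white below 0.05 N) or (linear speed of bottle_green above 0.8 m/s and contact force between the fingers and bottle_green below 0.05 N)).
It fails at once if the yellow-capped or black-capped bottle is moved more than 3 cm from where it stood (distance of any of bottle_yellow, bottle_black from where it was at the start of the episode above 0.03 m).
It also fails if it takes over 106 s, if anything falls off the work surface, if the arm or the gripper's body presses on something with over 40 N, if the wrist force passes 120 N, or if a joint passes its speed limit or range.

### The arm

A 6-joint arm with a two-finger parallel gripper is mounted at the origin on a cart in front of the work surface, level with it; the furniture and walls round the work are solid. World frame = base frame: x ahead of the robot, y to its left, z up, the work surface at z = 0. Lengths are in m, angles in rad, forces in N, time in s.
With the tool pointing down it reaches from about 0.375 to 0.975 m from the base axis. Payload 3.8 kg.
Tool frame: the origin (TCP) lies on the centre line of the jaws, within the pads' length; the fingertips stand 14 mm ahead of it and the grasp point (between the pads) lies 5 mm behind it; z points along the fingers, y is the line along which they close (so a half turn about z gives the same grasp; the last joint's range is limited). The gripper opens to 85 mm and grips with 20 to 120 N. Pads are 22 mm wide; open, the fingers measure 114 mm over their backs; the gripper's body (76 mm by 85 mm) begins 54 mm behind the grasp point. The pads swing forward as they close: fully open they stand 13 mm farther back than shut.
Start: joints at [1.307, 0.264, 1.604, -0, 1.274, -0.037], TCP at [0.152, 0.658, 0.245] pointing down, gripper open.
Joint ranges: [-2.63, 2.63], [-0.94, 2.18], [0.31, 2.57], [-1.31, 4.45], [0, 2.66], [-2.55, 2.55]. Speed limits (rad/s): [2.57, 2.57, 3.14, 3.14, 3.14, 3.14].

### API

Orientations are given as a rotation vector (axis times angle).
In Python, from workcell import bot, eyes, spot_in gives the robot as it stands.
- The arm moves only by the tool carry_out, never from a script. Its argument "series" is text: rows parted by semicolons, each of 4 numbers parted by spaces: the shift along the world's x, y, z in m, then the turn about the world's z in degrees. In form: tx ty tz roll; .... A call has 1 to 20 rows; each row shifts and turns the commanded pose from where the row before left it; what a row does not reach is not made up. A row lasts 1/8 s, in which the tool goes at most 62.5 mm and 10.7 degrees, less where a joint would pass 70% of its speed; a pose out of reach is approached as far as the arm can. A call is refused whole if a number of a shift passes 0.0625 or a number of a turn 10.7, either way. A call with a gripper value outside its range is refused whole. "jaw" is the gripper command: -1 is shut, 1 is fully open, values between are in proportion, set as the call begins (left out, the last holds). The fingers move at their own pace and stop on an object; "grip_force" is the grip in N (left out, the last holds). Time passes only in rows, so rows that do not move let the fingers close. It gives the time, the measured TCP pose, the force, the opening and the grip force at its end, in the units of the state.
- bot.read_state(): the state, without advancing time (a new reading comes with each control period).
- eyes.read_camera(name): name is "scene" or "side" or "wrist"; returns (picture, depth): 420x560x3 uint8, blue, green, red; 420x560 float32, m along the optical axis (not along the pixel's ray), 0 where there is no reading.
- eyes.get_calibration(name): a dict with "K" (3x3 intrinsics, pixels), "distortion" ([k1, k2, p1, p2, k3] as OpenCV has them; the pictures are not rectified), "position" and "rotation" of the camera in the world; the wrist camera has in their place "T_tool_cam" (4x4, takes a point from camera to tool coordinates, whose origin is the TCP and whose axes are the flange's). Camera axes: x right, y down, z forward; pixel columns grow to the right and rows downward; lengths in m; the calibration is good to about 2 mm. A picture is of the moment at which its call begins: read the wrist's pose just before it. get_calibration takes no time and is no camera call.
- bot.finish_job(): hands the job in; it is judged then, once.
Trained networks look in the newest picture that a camera, given by its name, has taken for a name from the list of things; names that differ only in an ending like _2 or _b are one class to them, and where a whole thing is asked for, a point or a joint stands for the part that bears it (a point fixed in the world has none). Each returns a list of dicts, best first, with "score" (0 to 1); they miss things now and then, are a little off and sometimes report something else, mostly with a low value. They report only what shows in the picture. A call takes as long as a camera call.
- spot_in(camera, target): "rect" ([centre column, centre row, width, height] in pixels, round what is visible of it).
The state is a dict: "time": time; "q": joint angles; "joint_vel": joint speeds; "joint_torque": joint torques, N m; "tool_pos": TCP position; "tcp_rot": TCP orientation; "wrist_force": force on the tool from outside, world axes, zero at the start; "torque": the same for the moment, N m; "width": opening from 0.0 (shut) to 1.0 (fully open); "grip_force": force on a finger pad.
Only numpy, scipy, OpenCV 4.12 (cv2) and the standard library are available. Lean on these libraries where they do the work, as an engineer would, in place of code of your own. Each camera call takes 0.05 s, during which the arm holds its last target. There are 200 camera calls.

## Working session

There is one attempt and no reset: what is moved stays moved. The work goes in short steps, Python scripts to look and compute and a tool call to move; the robot and the scene stay as the last step left them, time stands still between calls to the robot, and variables do not carry over. Pictures are saved under pics/ and viewed, at most 14 in all, crops included, and the job is handed in when it is done.

Besides the shell and the picture viewer there is one more tool, called after ">>>" by a JSON object that holds its "method" and its "body". carry_out: Moves the arm, as the interface text tells. Its arguments: {"type":"object","properties":{"series":{"type":"string"},"jaw":{"type":"number"},"grip_force":{"type":"number"}},"required":["series"]}

```bash
mkdir -p pics; ls
python3 - <<'E'
from workcell import bot, eyes, spot_in
import cv2,numpy as np
s=bot.read_state();print(s['time'],s['tool_pos'],s['tcp_rot'],s['width'])
a,_=eyes.read_camera("scene");b,_=eyes.read_camera("side")
cv2.imwrite("pics/scene0.png",a);cv2.imwrite("pics/side0.png",b)
for n in("scene","side"):
    c=eyes.get_calibration(n);print(n,c["position"],c["rotation"],c["K"])
print(eyes.get_calibration("wrist")["T_tool_cam"])
E
```

```text
pics
0.0 [0.15160122 0.65703757 0.24394193] [-0.35548089 -3.1210728   0.00351659] 1.0003580302717274
scene [0.16197112 0.4258074  0.66161887] [-0.87017151  2.56629216 -1.0185823 ] [[408.37224305   0.         279.96950369]
 [  0.         408.37224305 205.53023103]
 [  0.           0.           1.        ]]
side [ 0.29841757 -1.11056732  0.68765137] [-2.10134523  0.24245611 -0.12138698] [[448.98528014   0.         280.57778945]
 [  0.         448.98528014 211.30240028]
 [  0.           0.           1.        ]]
[[-2.64376780e-04 -9.45632419e-01 -3.25237235e-01  8.41459778e-02]
 [ 9.99999958e-01 -2.89323012e-04  2.83376267e-05  6.13706415e-04]
 [-1.20895595e-04 -3.25237213e-01  9.45632455e-01 -1.29040992e-01]
 [ 0.00000000e+00  0.00000000e+00  0.00000000e+00  1.00000000e+00]]
```

View pics/scene0.png

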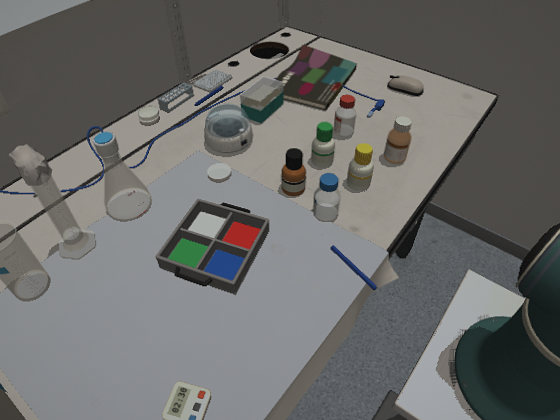

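View pics/side0.png

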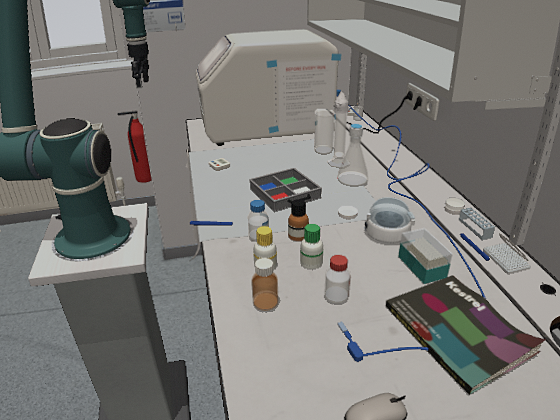

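The scene picture shows caps at about red (346,102), green (324,131), yellow (364,155), white (402,125), black (293,158) and blue (328,183). The pads are at white (208,222), red (242,236), green (187,252) and blue (223,264). The side view agrees on the layout.

```bash
cat > h.py <<'E'
from workcell import bot, eyes, spot_in
import cv2,numpy as np
from scipy.spatial.transform import Rotation as R
from scipy.optimize import least_squares
def cam(n):
    c=eyes.get_calibration(n); K=np.array(c["K"]);D=np.array(c["distortion"])
    if n=="wrist":
        s=bot.read_state();T=np.eye(4);T[:3,:3]=R.from_rotvec(s["tcp_rot"]).as_matrix();T[:3,3]=s["tool_pos"];T=T@np.array(c["T_tool_cam"])
    else:
        T=np.eye(4);r=np.array(c["rotation"]);T[:3,:3]=r if r.shape==(3,3) else R.from_rotvec(r).as_matrix();T[:3,3]=c["position"]
    return K,D,T
def cloud(n):
    K,D,T=cam(n);im,d=eyes.read_camera(n)
    h,w=d.shape;g=np.stack(np.meshgrid(np.arange(w),np.arange(h)),-1).reshape(-1,1,2).astype(float)
    u=cv2.undistortPoints(g,K,D).reshape(h,w,2)
    P=np.dstack([u*d[...,None],d])@T[:3,:3].T+T[:3,3]; P[d==0]=np.nan
    return im,d,P
def circ(p,r):
    f=lambda c:np.hypot(*(p-c).T)
    return p
E
python3 - <<'E'
from h import *
top={'red':.105,'blue':.105,'white':.114,'green':.105,'yellow':.105,'black':.105}
px={'scene':dict(red=(346,102),green=(324,131),yellow=(364,155),white=(402,125),black=(293,158),blue=(328,183)),
'side':dict(red=(339,263),green=(312,231),yellow=(264,235),white=(264,268),black=(298,207),blue=(258,207))}
for n in px:
    im,d,P=cloud(n); hh,ww=d.shape;V,U=np.mgrid[:hh,:ww]
    for k,(u,v) in px[n].items():
        m=(abs(U-u)<22)&(abs(V-v)<28)&(abs(P[...,2]-top[k])<.006)
        p=P[m]; c=np.median(p,0)
        p=p[np.hypot(*(p[:,:2]-c[:2]).T)<.03]
        c2,r=cv2.minEnclosingCircle(p[:,:2].astype(np.float32).reshape(-1,1,2))
        print(n,k,len(p),np.round(np.median(p,0),4),np.round(c2,4),round(r,4))
    if n=='scene': pads=dict(white=(208,222),red=(242,236),green=(187,252),blue=(223,264))
    else: pads={}
    for k,(u,v) in pads.items():
        seed=im[v,u].astype(int)
        m=(abs(im.astype(int)-seed).sum(-1)<90)&(abs(U-u)<26)&(abs(V-v)<22)&(P[...,2]<.02)
        p=P[m];rc=cv2.minAreaRect(p[:,:2].astype(np.float32).reshape(-1,1,2));print('pad',k,len(p),np.round(p.mean(0),4),rc)
E
```

```text
scene red 116 [ 0.5791 -0.3846  0.1044] [ 0.5799 -0.3873] 0.0192
scene green 143 [ 0.5607 -0.2517  0.1043] [ 0.563  -0.2536] 0.0195
scene yellow 168 [ 0.4471 -0.2344  0.1046] [ 0.4467 -0.2382] 0.0198
scene white 149 [ 0.4201 -0.3701  0.1131] [ 0.422  -0.3733] 0.0205
scene black 165 [ 0.5595 -0.1278  0.1043] [ 0.56 -0.13] 0.019
scene blue 220 [ 0.4547 -0.1043  0.1047] [ 0.4563 -0.1068] 0.0194
pad white 732 [0.6492 0.0677 0.0053] ((0.655258059501648, 0.06347207725048065), (0.11556108295917511, 0.11592382192611694), 37.35483169555664)
pad red 638 [0.5588 0.0525 0.0074] ((0.5596912503242493, 0.05237245559692383), (0.06355226784944534, 0.060395266860723495), 16.842796325683594)
pad green 761 [0.6131 0.152  0.007 ] ((0.606869101524353, 0.15071572363376617), (0.08353923261165619, 0.06529179215431213), 17.13245964050293)
pad blue 781 [0.5358 0.1296 0.0072] ((0.5369262099266052, 0.128258615732193), (0.06544975936412811, 0.06062779575586319), 17.063552856445312)
side red 183 [ 0.5814 -0.3955  0.1053] [ 0.5826 -0.3922] 0.02
side green 131 [ 0.5608 -0.2613  0.1052] [ 0.563  -0.2575] 0.02
side yellow 129 [ 0.4476 -0.2444  0.105 ] [ 0.4478 -0.2407] 0.0193
side white 188 [ 0.4222 -0.3797  0.1138] [ 0.4223 -0.3765] 0.0198
side black 131 [ 0.5608 -0.2613  0.1052] [ 0.563  -0.2575] 0.02
side blue 97 [ 0.4488 -0.2405  0.1053] [ 0.4483 -0.2399] 0.0184
```

```bash
cat >> h.py <<'E'
def caddy(P,c0=(.585,.105),t0=17):
    m=(abs(P[...,2]-.038)<.005)&(np.hypot(P[...,0]-c0[0],P[...,1]-c0[1])<.13)
    p=P[m][:,:2]
    def res(x):
        t=np.radians(x[2]);q=(p-x[:2])@np.array([[np.cos(t),-np.sin(t)],[np.sin(t),np.cos(t)]])
        e=np.abs(q[:,:,None]-np.array([-.081,0,.081])).min((1,2)); e[np.abs(q).max(1)>.1]=.02
        return np.maximum(e-.0015,0)
    best=min((least_squares(res,[c0[0]+a,c0[1]+b,t0],loss='soft_l1',f_scale=.003,x_scale=[.01,.01,1],diff_step=1e-4) for a in(-.01,0,.01) for b in(-.01,0,.01)),key=lambda r:r.cost)
    return best.x,best.cost,len(p)
E
python3 - <<'E'
from h import *
for n in('scene','side'):
    im,d,P=cloud(n);x,c,k=caddy(P);print(n,x,c,k)
    t=np.radians(x[2]);e1=np.array([np.cos(t),np.sin(t)]);e2=np.array([-e1[1],e1[0]])
    for nm,(a,b) in dict(red=(-1,-1),blue=(-1,1),white=(1,-1),green=(1,1)).items():print(nm,np.round(x[:2]+.0405*(a*e1+b*e2),4))
s=bot.read_state();print(R.from_rotvec(s['tcp_rot']).as_matrix().round(3),s['time'])
E
```

```text
scene [ 0.57821154  0.10841316 16.53769055] 0.00035289020941490845 1074
red [0.5509 0.0581]
blue [0.5279 0.1357]
white [0.6286 0.0811]
green [0.6055 0.1588]
side [ 0.57848111  0.10333446 16.3337593 ] 0.0003161485686714534 425
red [0.551  0.0531]
blue [0.5282 0.1308]
white [0.6287 0.0759]
green [0.606  0.1536]
[[-0.974  0.225 -0.   ]
 [ 0.225  0.974 -0.001]
 [ 0.    -0.001 -1.   ]] 0.3
```

>>> {"method": "carry_out", "body": {"series": "0.029 -0.03 0 -10.5;0.029 -0.03 0 -10.5;0.029 -0.03 0 -10.5;0.029 -0.03 0 -10.5;0.029 -0.03 0 -10.5;0.029 -0.03 0 -10.5;0.029 -0.03 0 -10.5;0.029 -0.03 0 -10.5;0.029 -0.03 0 -10.5;0.029 -0.03 0 -10.5;0.029 -0.03 0 0;0.029 -0.03 0 0;0 0 0 0", "jaw": 1, "grip_force": 40}}

```text
time: 1.92
tool_pos: [0.5015, 0.2957, 0.2453]
tcp_rot: [2.695, 1.613, 0.0]
wrist_force: [-0.1, -0.8, -0.7]
width: 1.002
grip_force: 0.0
```

Run:
```python
from h import *
s=bot.read_state();print(s['q'],s['tool_pos'],R.from_rotvec(s['tcp_rot']).as_matrix().round(3).tolist(),s['time'])
im,d,P=cloud('scene');p=P[(P[...,2]>.14)&(P[...,0]>.3)&(P[...,0]<1.1)&(abs(P[...,1])<.6)]
g,n=np.unique(np.floor(p[:,:2]/.05).astype(int),axis=0,return_counts=True)
for a,b in zip(g,n):
    if b>5:print((a*.05).round(2),b)
im,d,P=cloud('wrist');cv2.imwrite('pics/w1.png',im);print(caddy(P))
```

```text
[ 4.90351470e-01  8.93008132e-02  1.80765325e+00 -6.95391623e-04
  1.24431907e+00  9.82892821e-01] [0.50150709 0.29570118 0.24532004] [[0.473, 0.881, 0.001], [0.881, -0.473, -0.0], [-0.0, 0.001, -1.0]] 1.925
[0.4 0.3] 3011
[0.45 0.2 ] 24
[0.45 0.25] 6504
[0.45 0.3 ] 10996
[0.5 0.2] 33
[0.5  0.25] 51
[0.5 0.3] 551
[0.5 0.5] 17
[0.75 0.25] 428
[0.75 0.35] 170
[0.75 0.4 ] 31
[0.8 0. ] 78
[0.8  0.05] 52
[0.8  0.25] 1095
[0.8 0.3] 125
[0.8  0.35] 99
[0.85 0.  ] 41
[0.85 0.05] 48
(array([ 0.57996946,  0.10950464, 16.35444665]), np.float64(0.0008542137504782054), 3012)
```

>>> {"method": "carry_out", "body": {"series": "-0.0057 -0.0505 0 0;-0.0057 -0.0505 0 0;-0.0057 -0.0505 0 0;-0.0057 -0.0505 0 0;-0.0057 -0.0505 0 0;-0.0057 -0.0505 0 0;-0.0057 -0.0505 0 0;-0.0057 -0.0505 0 0;0 0 0 0;0 0 0 0"}}

```text
time: 3.28
tool_pos: [0.4541, -0.1052, 0.2452]
tcp_rot: [-2.692, -1.618, -0.001]
wrist_force: [0.3, 0.0, 0.1]
width: 0.998
grip_force: 0.0
```

```bash
cat >> h.py <<'E'
top={'red':.105,'blue':.105,'white':.114,'green':.105,'yellow':.105,'black':.105}
est=dict(red=(.581,-.388),green=(.563,-.2545),yellow=(.447,-.2385),white=(.422,-.374),black=(.560,-.130),blue=(.456,-.107))
def caps(P):
    for k,e in est.items():
        m=(np.hypot(P[...,0]-e[0],P[...,1]-e[1])<.035)&(abs(P[...,2]-top[k])<.008)
        if m.sum()<40: continue
        c2,r=cv2.minEnclosingCircle(P[m][:,:2].astype(np.float32).reshape(-1,1,2))
        print(k,m.sum(),np.round(c2,4),round(r,4),np.round(np.median(P[m],0),4))
E
python3 - <<'E'
from h import *
im,d,P=cloud('wrist');cv2.imwrite('pics/w2.png',im);caps(P);print(bot.read_state()['tool_pos'],bot.read_state()['time'])
E
```

```text
green 1289 [ 0.5626 -0.2532] 0.0195 [ 0.562  -0.2502  0.1053]
yellow 1123 [ 0.4496 -0.2367] 0.019 [ 0.4503 -0.2341  0.1051]
black 1663 [ 0.561  -0.1309] 0.0191 [ 0.5603 -0.1291  0.1054]
blue 1571 [ 0.4565 -0.1067] 0.0192 [ 0.4573 -0.1057  0.1056]
[ 0.45424403 -0.10483401  0.24522784] 3.325
```

View pics/w2.png

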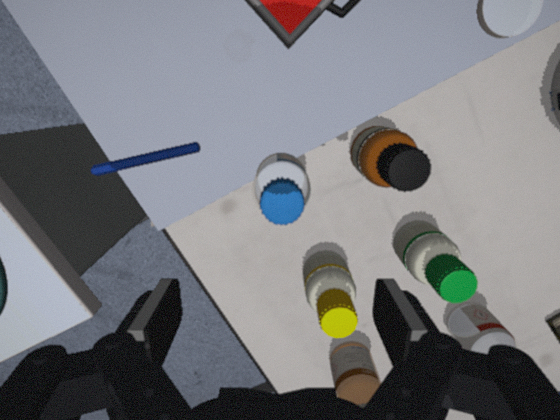

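The wrist view shows the blue cap at (282,202) between the projected fingers. Wrist and scene agree to about 1 mm. I'll go down onto it.

>>> {"method": "carry_out", "body": {"series": "0.0023 -0.0018 0 0;0 0 -0.0225 0;0 0 -0.0225 0;0 0 -0.0225 0;0 0 -0.0225 0;0 0 -0.0225 0;0 0 -0.0225 0;0 0 -0.0225 0;0 0 0 0;0 0 0 0"}}

```text
time: 4.58
tool_pos: [0.4572, -0.1077, 0.0885]
tcp_rot: [2.691, 1.619, 0.001]
wrist_force: [-0.2, -0.3, -0.5]
width: 1.0
grip_force: 0.0
```

>>> {"method": "carry_out", "body": {"series": "0 0 0 0;0 0 0 0;0 0 0 0;0 0 0 0;0 0 0 0;0 0 0 0;0 0 0 0;0 0 0 0", "jaw": -1, "grip_force": 40}}

```text
time: 5.58
tool_pos: [0.4571, -0.1083, 0.0886]
tcp_rot: [2.692, 1.618, 0.001]
wrist_force: [-1.3, 0.8, 5.9]
width: 0.424
grip_force: 40.6
```

>>> {"method": "carry_out", "body": {"series": "0 0 0.0157 0;0 0 0.0314 0;0 0 0.0314 0;0 0 0.0314 0;0 0 0.0314 0;0 0 0.0157 0;0.006 0.0204 0 0;0.0119 0.0406 0 0;0.0119 0.0406 0 0;0.0119 0.0406 0 0;0.0119 0.0406 0 0;0.0119 0.0406 0 0;0.006 0.0204 0 0;0 0 0 0;0 0 0 0"}}

```text
time: 7.45
tool_pos: [0.5275, 0.1348, 0.2442]
tcp_rot: [2.693, 1.618, -0.003]
wrist_force: [0.0, -0.6, -2.6]
width: 0.419
grip_force: 40.7
```

Run:
```python
from h import *
im,d,P=cloud('scene');cv2.imwrite('pics/s2.png',im)
im,d,P=cloud('wrist');cv2.imwrite('pics/w3.png',im);print(bot.read_state()['tool_pos'],caddy(P,(.579,.108),16.4))
```

```text
[0.52763777 0.13451741 0.24462278] (array([ 0.57997487,  0.10838266, 16.29754203]), np.float64(0.001476092655053027), 3761)
```

View pics/s2.png

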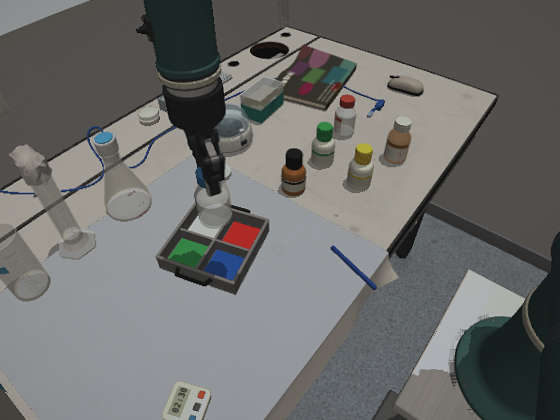

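The bottle hangs upright at (213,205) above the caddy, with blue pad (223,264) below it. I'll lower it and release.

>>> {"method": "carry_out", "body": {"series": "0.0015 0.0018 0 0;0 0 -0.022 0;0 0 -0.025 0;0 0 -0.025 0;0 0 -0.025 0;0 0 -0.022 0;0 0 -0.016 0;0 0 -0.008 0;0 0 -0.003 0;0 0 -0.001 0;0 0 0 0;0 0 0 0"}}

```text
time: 9.05
tool_pos: [0.5299, 0.1376, 0.0984]
tcp_rot: [2.692, 1.618, 0.002]
wrist_force: [0.8, 0.8, -2.4]
width: 0.423
grip_force: 40.7
```

>>> {"method": "carry_out", "body": {"series": "0 0 -0.001 0;0 0 -0.001 0;0 0 0 0"}}

```text
time: 9.43
tool_pos: [0.5298, 0.1376, 0.0967]
tcp_rot: [2.693, 1.618, 0.001]
wrist_force: [-1.5, -0.5, 4.9]
width: 0.422
grip_force: 41.3
```

>>> {"method": "carry_out", "body": {"series": "0 0 0 0;0 0 0 0;0 0 0 0;0 0 0 0;0 0 0.015 0;0 0 0.025 0;0 0 0.035 0;0 0 0.035 0;0 0 0.025 0;0 0 0.013 0", "jaw": 0.4}}

```text
time: 10.68
tool_pos: [0.5305, 0.1377, 0.2468]
tcp_rot: [2.692, 1.617, 0.006]
wrist_force: [0.4, 0.0, -0.8]
width: 0.7
grip_force: 0.0
```

Run:
```python
from h import *
im,d,P=cloud('wrist');cv2.imwrite('pics/w4.png',im);print(bot.read_state()['tool_pos'])
m=(np.hypot(P[...,0]-.529,P[...,1]-.1365)<.03)&(abs(P[...,2]-.113)<.012);p=P[m];print(m.sum(),cv2.minEnclosingCircle(p[:,:2].astype(np.float32).reshape(-1,1,2)),np.median(p,0))
```

```text
[0.53095251 0.13783838 0.24772169]
1684 ((0.5295196771621704, 0.13906913995742798), 0.01920618675649166) [0.53034424 0.14054721 0.1135517 ]
```

View pics/w4.png

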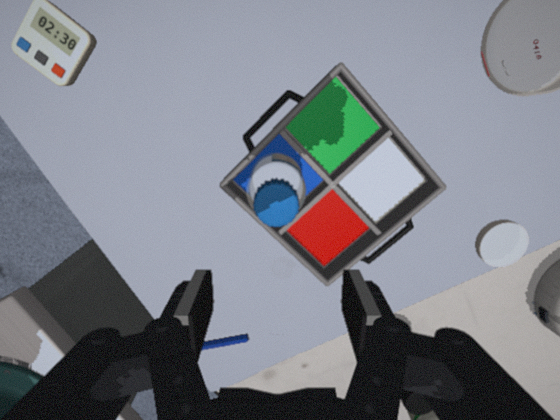

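The blue bottle stands in its bay (cap at (276,203)), about 2.5 mm off centre. Green is next.

>>> {"method": "carry_out", "body": {"series": "0.002 -0.0244 0 0;0.004 -0.0489 0 0;0.004 -0.0489 0 0;0.004 -0.0489 0 0;0.004 -0.0489 0 0;0.004 -0.0489 0 0;0.004 -0.0489 0 0;0.004 -0.0489 0 0;0.002 -0.0244 0 0;0 0 0 0;0 0 0 0", "jaw": 0.7}}

```text
time: 12.1
tool_pos: [0.5612, -0.2523, 0.2432]
tcp_rot: [-2.691, -1.618, 0.0]
wrist_force: [-0.7, -0.3, -0.2]
width: 0.849
grip_force: 0.0
```

Run:
```python
from h import *
im,d,P=cloud('wrist');caps(P);print(bot.read_state()['tool_pos'])
```

```text
red 309 [ 0.5758 -0.3865] 0.0171 [ 0.5712 -0.3822  0.1055]
green 1494 [ 0.563  -0.2535] 0.0191 [ 0.5637 -0.2519  0.1051]
yellow 1389 [ 0.4505 -0.2373] 0.019 [ 0.4525 -0.2365  0.105 ]
white 1104 [ 0.4232 -0.3731] 0.0199 [ 0.4258 -0.3704  0.1138]
black 2119 [ 0.5614 -0.131 ] 0.0192 [ 0.5622 -0.1315  0.1052]
[ 0.56136865 -0.25210043  0.24345759]
```

>>> {"method": "carry_out", "body": {"series": "0.0016 -0.0013 0 0;0 0 -0.0225 0;0 0 -0.0225 0;0 0 -0.0225 0;0 0 -0.0225 0;0 0 -0.0225 0;0 0 -0.0225 0;0 0 -0.02 0;0 0 0 0;0 0 0 0"}}

```text
time: 13.4
tool_pos: [0.5637, -0.2549, 0.0895]
tcp_rot: [2.692, 1.618, 0.001]
wrist_force: [-0.0, 0.1, -0.1]
width: 0.849
grip_force: 0.0
```

>>> {"method": "carry_out", "body": {"series": "0 0 0 0;0 0 0 0;0 0 0 0;0 0 0 0;0 0 0 0;0 0 0 0;0 0 0 0;0 0 0 0", "jaw": -1}}

```text
time: 14.4
tool_pos: [0.5637, -0.2552, 0.09]
tcp_rot: [2.692, 1.617, 0.001]
wrist_force: [-1.3, 0.4, 5.3]
width: 0.423
grip_force: 40.1
```

>>> {"method": "carry_out", "body": {"series": "0 0 0.0157 0;0 0 0.0314 0;0 0 0.0314 0;0 0 0.0314 0;0 0 0.0314 0;0 0 0.0157 0;0.0024 0.023 0 0;0.0048 0.046 0 0;0.0048 0.046 0 0;0.0048 0.046 0 0;0.0048 0.046 0 0;0.0048 0.046 0 0;0.0048 0.046 0 0;0.0048 0.046 0 0;0.0048 0.046 0 0;0.0024 0.023 0 0;0 0 0 0;0 0 0 0"}}

```text
time: 16.65
tool_pos: [0.6057, 0.1585, 0.245]
tcp_rot: [2.693, 1.618, -0.003]
wrist_force: [0.0, -0.7, -1.9]
width: 0.422
grip_force: 40.3
```

>>> {"method": "carry_out", "body": {"series": "0.0012 0.0008 0 0;0 0 -0.022 0;0 0 -0.025 0;0 0 -0.025 0;0 0 -0.025 0;0 0 -0.022 0;0 0 -0.016 0;0 0 -0.008 0;0 0 -0.003 0;0 0 -0.001 0;0 0 -0.001 0;0 0 0 0;0 0 0 0"}}

```text
time: 18.27
tool_pos: [0.6077, 0.16, 0.0981]
tcp_rot: [2.693, 1.618, 0.001]
wrist_force: [-0.2, 0.0, -1.6]
width: 0.421
grip_force: 40.4
```

>>> {"method": "carry_out", "body": {"series": "0 0 -0.001 0;0 0 -0.001 0;0 0 0 0"}}

```text
time: 18.65
tool_pos: [0.6079, 0.1603, 0.098]
tcp_rot: [-2.693, -1.618, -0.002]
wrist_force: [-4.2, -0.0, 9.3]
width: 0.423
grip_force: 41.3
```

Contact. I'll release, rise, and move to red.

>>> {"method": "carry_out", "body": {"series": "0 0 0 0;0 0 0 0;0 0 0 0;0 0 0 0;0 0 0.015 0;0 0 0.025 0;0 0 0.035 0;0 0 0.035 0;0 0 0.025 0;0 0 0.013 0", "jaw": 0.4}}

```text
time: 19.9
tool_pos: [0.6085, 0.1602, 0.247]
tcp_rot: [2.692, 1.618, 0.006]
wrist_force: [-0.5, 0.1, 0.4]
width: 0.699
grip_force: 0.0
```

>>> {"method": "carry_out", "body": {"series": "-0.0013 -0.0275 0 0;-0.0026 -0.0549 0 0;-0.0026 -0.0549 0 0;-0.0026 -0.0549 0 0;-0.0026 -0.0549 0 0;-0.0026 -0.0549 0 0;-0.0026 -0.0549 0 0;-0.0026 -0.0549 0 0;-0.0026 -0.0549 0 0;-0.0026 -0.0549 0 0;-0.0013 -0.0275 0 0;0 0 0 0;0 0 0 0", "jaw": 0.7}}

```text
time: 21.52
tool_pos: [0.5815, -0.3879, 0.2434]
tcp_rot: [-2.691, -1.618, -0.0]
wrist_force: [0.4, 0.5, -0.6]
width: 0.851
grip_force: 0.0
```

Run:
```python
from h import *
im,d,P=cloud('scene');cv2.imwrite('pics/s3.png',im)
for n,c in dict(blue=(.529,.1365),green=(.607,.1593)).items():
    m=(np.hypot(P[...,0]-c[0],P[...,1]-c[1])<.03)&(abs(P[...,2]-.113)<.012);p=P[m];print(n,m.sum(),cv2.minEnclosingCircle(p[:,:2].astype(np.float32).reshape(-1,1,2)),np.median(p,0))
im,d,P=cloud('wrist');caps(P);print(bot.read_state()['tool_pos'])
```

```text
blue 362 ((0.5279629826545715, 0.13823463022708893), 0.019615940749645233) [0.52469405 0.1404176  0.11231319]
green 320 ((0.6055508255958557, 0.16186177730560303), 0.019114632159471512) [0.6030018  0.16383254 0.11183514]
red 1589 [ 0.5831 -0.3887] 0.0195 [ 0.5836 -0.3873  0.1056]
yellow 1958 [ 0.4501 -0.2382] 0.0193 [ 0.4528 -0.2385  0.105 ]
white 1494 [ 0.4233 -0.3731] 0.0201 [ 0.4261 -0.3723  0.1138]
[ 0.5818356  -0.38743449  0.24376823]
```

View pics/s3.png

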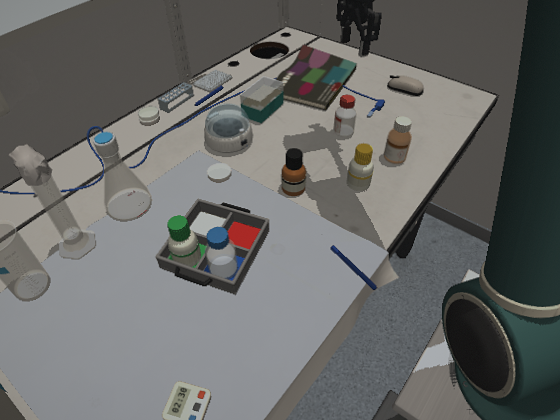

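The blue bottle (218,250) and the green one (182,240) stand upright in their bays. The gripper is above the red bottle (345,115).

>>> {"method": "carry_out", "body": {"series": "0.0012 -0.001 0 0;0 0 -0.0225 0;0 0 -0.0225 0;0 0 -0.0225 0;0 0 -0.0225 0;0 0 -0.0225 0;0 0 -0.0225 0;0 0 -0.02 0;0 0 0 0;0 0 0 0"}}

```text
time: 22.88
tool_pos: [0.5831, -0.3906, 0.0893]
tcp_rot: [2.692, 1.618, 0.001]
wrist_force: [0.2, -0.1, -0.0]
width: 0.848
grip_force: 0.0
```

>>> {"method": "carry_out", "body": {"series": "0 0 0 0;0 0 0 0;0 0 0 0;0 0 0 0;0 0 0 0;0 0 0 0;0 0 0 0;0 0 0 0", "jaw": -1}}

```text
time: 23.88
tool_pos: [0.5833, -0.3907, 0.0902]
tcp_rot: [2.691, 1.617, 0.001]
wrist_force: [-1.7, 0.4, 5.3]
width: 0.421
grip_force: 40.3
```

>>> {"method": "carry_out", "body": {"series": "0 0 0.0157 0;0 0 0.0314 0;0 0 0.0314 0;0 0 0.0314 0;0 0 0.0314 0;0 0 0.0157 0;-0.0016 0.0224 0 0;-0.0031 0.0448 0 0;-0.0031 0.0448 0 0;-0.0031 0.0448 0 0;-0.0031 0.0448 0 0;-0.0031 0.0448 0 0;-0.0031 0.0448 0 0;-0.0031 0.0448 0 0;-0.0031 0.0448 0 0;-0.0031 0.0448 0 0;-0.0016 0.0224 0 0;0 0 0 0;0 0 0 0"}}

```text
time: 26.25
tool_pos: [0.5505, 0.0578, 0.2446]
tcp_rot: [-2.692, -1.619, 0.003]
wrist_force: [0.1, -0.1, -1.3]
width: 0.417
grip_force: 40.4
```

>>> {"method": "carry_out", "body": {"series": "0 0 0 0;0 0 -0.022 0;0 0 -0.025 0;0 0 -0.025 0;0 0 -0.02 0;0 0 0 0"}}

```text
time: 27.0
tool_pos: [0.5499, 0.0568, 0.1517]
tcp_rot: [-2.692, -1.615, 0.007]
wrist_force: [-0.2, -0.8, -1.8]
width: 0.421
grip_force: 40.5
```

>>> {"method": "carry_out", "body": {"series": "0.002 0.001 -0.01 0;0 0 -0.018 0;0 0 -0.014 0;0 0 -0.008 0;0 0 -0.003 0;0 0 -0.0015 0;0 0 0 0;0 0 0 0"}}

```text
time: 28.0
tool_pos: [0.554, 0.0588, 0.0998]
tcp_rot: [2.692, 1.618, 0.001]
wrist_force: [0.1, 0.6, -2.0]
width: 0.424
grip_force: 40.5
```

>>> {"method": "carry_out", "body": {"series": "0 0 -0.001 0;0 0 -0.001 0;0 0 0 0;0 0 0 0"}}

```text
time: 28.5
tool_pos: [0.5539, 0.0589, 0.0982]
tcp_rot: [2.693, 1.618, 0.001]
wrist_force: [-3.1, 0.5, 6.4]
width: 0.419
grip_force: 41.0
```

>>> {"method": "carry_out", "body": {"series": "0 0 0 0;0 0 0 0;0 0 0 0;0 0 0 0;0 0 0.015 0;0 0 0.025 0;0 0 0.035 0;0 0 0.035 0;0 0 0.025 0;0 0 0.013 0", "jaw": 0.4}}

```text
time: 29.75
tool_pos: [0.5546, 0.0589, 0.2483]
tcp_rot: [2.691, 1.617, 0.006]
wrist_force: [1.2, 0.7, -0.8]
width: 0.702
grip_force: 0.0
```

>>> {"method": "carry_out", "body": {"series": "-0.0065 -0.0216 0 0;-0.013 -0.0432 0 0;-0.013 -0.0432 0 0;-0.013 -0.0432 0 0;-0.013 -0.0432 0 0;-0.013 -0.0432 0 0;-0.013 -0.0432 0 0;-0.013 -0.0432 0 0;-0.013 -0.0432 0 0;-0.013 -0.0432 0 0;-0.0065 -0.0216 0 0;0 0 0 0;0 0 0 0", "jaw": 0.7}}

```text
time: 31.38
tool_pos: [0.4238, -0.3722, 0.245]
tcp_rot: [-2.692, -1.618, -0.001]
wrist_force: [0.3, -0.2, -1.0]
width: 0.849
grip_force: 0.0
```

Run:
```python
from h import *
im,d,P=cloud('scene');cv2.imwrite('pics/s4.png',im)
for n,c in dict(blue=(.529,.1365),green=(.607,.1593),red=(.552,.0587)).items():
    m=(np.hypot(P[...,0]-c[0],P[...,1]-c[1])<.03)&(abs(P[...,2]-.113)<.012);p=P[m];print(n,m.sum(),cv2.minEnclosingCircle(p[:,:2].astype(np.float32).reshape(-1,1,2)),np.median(p,0))
im,d,P=cloud('wrist');caps(P);print(bot.read_state()['tool_pos'])
```

```text
blue 358 ((0.5282001495361328, 0.13789597153663635), 0.019741306081414223) [0.52475522 0.14049511 0.11254509]
green 324 ((0.6058667302131653, 0.16203251481056213), 0.019377099350094795) [0.6022338  0.16381295 0.11191025]
red 290 ((0.553400993347168, 0.061444178223609924), 0.019889194518327713) [0.54931446 0.06307968 0.11237104]
yellow 2259 [ 0.4498 -0.2382] 0.0192 [ 0.4501 -0.2386  0.1052]
white 1692 [ 0.423  -0.3732] 0.0196 [ 0.4237 -0.3716  0.114 ]
[ 0.4239854  -0.37191697  0.24517842]
```

View pics/s4.png

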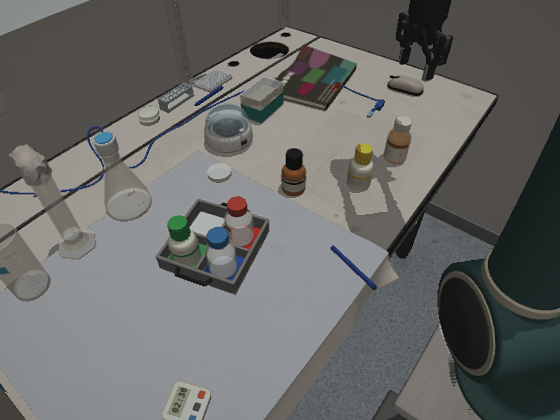

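Red now stands in its bay (238,225). Next is the white-capped bottle; its cap is 9 mm higher.

>>> {"method": "carry_out", "body": {"series": "-0.0005 -0.0005 0 0;0 0 -0.0225 0;0 0 -0.0225 0;0 0 -0.0225 0;0 0 -0.0225 0;0 0 -0.0225 0;0 0 -0.0225 0;0 0 -0.012 0;0 0 0 0;0 0 0 0"}}

```text
time: 32.72
tool_pos: [0.4238, -0.3741, 0.0993]
tcp_rot: [2.691, 1.618, 0.001]
wrist_force: [0.3, -0.7, -0.4]
width: 0.853
grip_force: 0.0
```

>>> {"method": "carry_out", "body": {"series": "0 0 0 0;0 0 0 0;0 0 0 0;0 0 0 0;0 0 0 0;0 0 0 0;0 0 0 0;0 0 0 0", "jaw": -1}}

```text
time: 33.72
tool_pos: [0.4235, -0.3742, 0.0993]
tcp_rot: [2.692, 1.617, 0.001]
wrist_force: [-2.0, 0.9, 5.8]
width: 0.428
grip_force: 40.5
```

>>> {"method": "carry_out", "body": {"series": "0 0 0.0157 0;0 0 0.0314 0;0 0 0.0314 0;0 0 0.0314 0;0 0 0.0314 0;0 0 0.0157 0;0.0103 0.0228 0 0;0.0206 0.0456 0 0;0.0206 0.0456 0 0;0.0206 0.0456 0 0;0.0206 0.0456 0 0;0.0206 0.0456 0 0;0.0206 0.0456 0 0;0.0206 0.0456 0 0;0.0206 0.0456 0 0;0.0206 0.0456 0 0;0.0103 0.0228 0 0;0 0 0 0;0 0 0 0"}}

```text
time: 36.1
tool_pos: [0.6284, 0.0814, 0.2546]
tcp_rot: [-2.693, -1.618, 0.003]
wrist_force: [-0.9, -0.3, -3.0]
width: 0.426
grip_force: 40.6
```

>>> {"method": "carry_out", "body": {"series": "0 0 0 0;0 0 -0.022 0;0 0 -0.025 0;0 0 -0.025 0;0 0 -0.02 0;0 0 0 0;0 0 0 0"}}

```text
time: 36.98
tool_pos: [0.6297, 0.0821, 0.1642]
tcp_rot: [2.693, 1.617, 0.002]
wrist_force: [0.4, 0.8, -1.6]
width: 0.429
grip_force: 40.6
```

Down to about 0.108 (grasp height plus 8 mm).

>>> {"method": "carry_out", "body": {"series": "0 -0.001 -0.01 0;0 0 -0.018 0;0 0 -0.014 0;0 0 -0.008 0;0 0 -0.003 0;0 0 -0.002 0;0 0 -0.001 0;0 0 0 0;0 0 0 0"}}

```text
time: 38.1
tool_pos: [0.6293, 0.0814, 0.1077]
tcp_rot: [2.692, 1.618, 0.001]
wrist_force: [0.2, -0.0, -3.2]
width: 0.428
grip_force: 40.6
```

>>> {"method": "carry_out", "body": {"series": "0 0 -0.001 0;0 0 -0.001 0;0 0 0 0;0 0 0 0"}}

```text
time: 38.6
tool_pos: [0.6296, 0.0815, 0.1074]
tcp_rot: [2.692, 1.618, 0.002]
wrist_force: [-3.8, 0.9, 6.4]
width: 0.431
grip_force: 41.6
```

>>> {"method": "carry_out", "body": {"series": "0 0 0 0;0 0 0 0;0 0 0 0;0 0 0 0;0 0 0.015 0;0 0 0.025 0;0 0 0.035 0;0 0 0.035 0;0 0 0.025 0;0 0 0.013 0;-0.02 -0.03 0 0;-0.02 -0.04 0 0;-0.02 -0.04 0 0;-0.01 -0.02 0 0;0 0 0 0;0 0 0 0", "jaw": 0.4}}

```text
time: 40.6
tool_pos: [0.5595, -0.0481, 0.2533]
tcp_rot: [-2.692, -1.618, -0.001]
wrist_force: [0.1, -0.2, -0.2]
width: 0.703
grip_force: 0.0
```

Run:
```python
from h import *
im,d,P=cloud('scene');cv2.imwrite('pics/s5.png',im)
for n,c in dict(blue=(.529,.1365),green=(.607,.1593),red=(.552,.0587),white=(.6298,.0815)).items():
    m=(np.hypot(P[...,0]-c[0],P[...,1]-c[1])<.03)&(abs(P[...,2]-.113-.009*(n=='white'))<.008);p=P[m];print(n,m.sum(),cv2.minEnclosingCircle(p[:,:2].astype(np.float32).reshape(-1,1,2)),np.median(p,0))
caps(P);s=bot.read_state();print(s['tool_pos'],s['time'])
```

```text
blue 328 ((0.527842104434967, 0.13822734355926514), 0.01980683207511902) [0.52575693 0.13967758 0.1126886 ]
green 290 ((0.6064150333404541, 0.16222591698169708), 0.01923517696559429) [0.60400214 0.16328317 0.11196271]
red 262 ((0.552842915058136, 0.0615927129983902), 0.02032618038356304) [0.54999068 0.06280908 0.11262385]
white 258 ((0.6272942423820496, 0.0818212479352951), 0.019564243033528328) [0.62463502 0.08368957 0.12103698]
yellow 179 [ 0.4486 -0.237 ] 0.019 [ 0.4464 -0.2337  0.1042]
black 181 [ 0.5609 -0.1295] 0.0197 [ 0.5581 -0.1268  0.1041]
[ 0.55960481 -0.04783717  0.25326958] 40.65
```

View pics/s5.png

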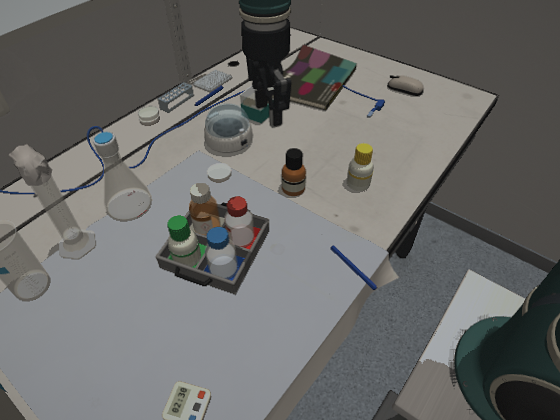

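All four bottles stand upright in their own bays, each within about 4 mm of centre. Yellow (361,170) and black (293,172) haven't moved, and the gripper touches nothing. I'll hand the job in.

```bash
python3 -c "
from workcell import bot
print(bot.finish_job())"
```

```text
the job is handed in; nothing more can be done
None
```

The job is handed in at about 41 s of the 106 s allowed: in the last picture the red, blue, white and green bottles stood upright in their own bays and the yellow and black ones had not moved; the hand-in returned no verdict.

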